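# Press a bush home on the bench lever press and hold it

### The job

A brass bush has been started in the blue pump housing under the ram of the bench lever press and has to be pressed in and kept under pressure while its adhesive grabs. Flip the yellow safety catch right back off the tail of the lever, then pull the lever down by its black grip until the bush is fully home in the housing. Finish while still holding the lever down by its grip, so that the ram keeps pressing on the seated bush; leave the catch back and do not disturb the weights, the steel pan or the spare housing.

Things in the scene. Friction and masses are not known exactly. Their poses are not given: they have to be found in the camera images.
- press: Bench lever press bolted to the bench: dark base 240 x 140 x 18 mm, aluminium column (80 x 40 mm, 165 mm high), grey lever on top, ram and blue housing below it. Origin: centre of the base's underside, on the bench; z up. Mid plane y = 0. Its -x points to the lever's grip (which lies roughly to the robot's right, world -y), its +x to the lever's tail and yellow catch.
- lever_pivot (a point): The lever's hinge, fixed on the press at (50, 0, 205) mm in the press frame; the hinge axis is the press's y axis.
- lever_grip (a point): Centre of the black rubber grip, 250 mm from lever_pivot, moving with the lever: a round bar 26 mm thick, 110 mm long, in line with the lever, free above and on both sides. Parked it slopes up 0.22 rad to its free end (centre about 260 mm high); with the bush home it slopes down about 0.12 rad (about 176 mm). The lever bar is 12 mm wide, 24 mm high.
- lever: The lever with its grip as one solid; origin at lever_pivot.
- lever_angle (a joint): Lever angle, rad: 0 = parked up, grows as the grip is pulled down, stop at 0.40. A spring pushes it back up: 5 N at the grip when parked, 9 N when down. The ram sinks 90 mm per rad, meets the bush at about 0.22 to 0.26 (about 7 N more at the grip) and has it home at about 0.34, where the lever goes hard. With the catch on it is blocked at 0.03 to 0.08.
- catch_tab (a point): Middle of the top edge of the yellow catch's thumb tab: a plate 34 mm wide, 6 mm thick, standing 40 mm free above the catch's cross bar. Catch on: tab upright, its top at (95, 0, 260) mm in the press frame; the lever in front of it is below 230 mm within 95 mm of the tab. Flip it by pushing the tab towards the press's +x, away from the grip (under 2 N).
- catch_hinge (a point): Hinge of the catch, fixed at (95, 0, 155) mm in the press frame, axis along the press's y. The catch is a yellow stirrup, hinged on both sides of the column, whose cross bar lies over the lever's tail (30 mm wide dark pad) and keeps the tail from rising.
- catch_angle (a joint): Catch angle, rad: about 0 = on, over the lever's tail; grows as it is flipped back towards the press's +x; 1.9 = right back against its stop. Slight friction: it stands when upright, and falls back by its own weight once it leans more than about 0.4.
- bush_depth (a joint): How far the bush has been pressed in, m: it starts between 0 and 0.003 and is fully home (flange on the housing) at 0.010. Stays where it is pushed; press fit with about 20 N of friction.
- bush: Brass bush, flange 23 mm across and 3 mm thick, at (-40, 0) mm in the press frame; origin 10 mm under the flange's underside, at 64 mm above the bench (the housing's top face) when bush_depth is 0, 54 mm when home.
- ram: Steel ram rod with a brass pad, 22 mm across, at its foot, straight above the bush; the pad's pressing face lies 97 mm above this origin (so 97 mm above the bench with the lever up). Moves up and down with the lever.
- weight_big: Polished steel calibration weight with a knob, 38 mm across, 60 mm high, 500 g, standing loose; origin under its centre. Leave alone.
- weight_small: Smaller steel weight, 28 mm across, 45 mm high, 200 g, loose; origin under its centre. Leave alone.
- pan: Steel pan (bowl), 170 mm across, 50 mm high, loose; origin under its centre. Leave alone.
- spare: Spare blue pump housing without bush, 50 mm across, 36 mm high, loose, standing beside the press on the robot's side; origin under its centre. Leave alone.

How it is judged:
On the way, in this order (a step that is already met when the one before it is completed fails the run):
1. the catch is flipped right back while the lever is still up and the bush not yet pressed (value of joint catch_angle above 1.4 rad and value of joint lever_angle below 0.08 rad and value of joint bush_depth below 0.004 m), for 0.2 s.
2. the lever is pulled down and the bush is home (value of joint bush_depth above 0.009 m and value of joint lever_angle above 0.3 rad), for 0.2 s.
At the end, for the whole second after the job is handed in: The bush is home (within 1 mm), the gripper is at the grip (tool point within 70 mm of its centre) and its fingers still hold the lever (over 4 N) down (over 0.3 rad) so that the ram presses on the bush with more than 4 N, and the catch is still flipped back (over 1.4 rad) (all of step 2 and value of joint catch_angle above 1.4 rad and contact force between ram and bush above 4 N and contact force between the fingers and lever above 4 N and distance between the grasp point and lever_grip below 0.07 m); the arm keeps its last pose, push and grip.
It fails at once if a weight, the pan or the spare housing is moved more than 25 mm or tipped over (distance of any of weight_big, weight_small, pan, spare from where it was at the start of the episode above 0.025 m or angle between any of weight_big, weight_small, pan, spare's own z axis and vertical above 0.6 rad).
It also fails if it takes over 53 s, if anything falls off the work surface, if the arm or the gripper's body presses on something with over 40 N, if the wrist force passes 120 N, or if a joint passes its speed limit or range.

### The arm

A 7-joint arm with a two-finger parallel gripper is mounted at the origin on the work surface. World frame = base frame: x ahead of the robot, y to its left, z up, the work surface at z = 0. Lengths are in m, angles in rad, forces in N, time in s.
With the tool pointing down it reaches from about 0.4 to 0.85 m from the base axis. Payload 4.5 kg.
Tool frame: the origin (TCP) lies between the finger pads, 19 mm behind the fingertips; this is the grasp point; z points along the fingers, y is the line along which they close (so a half turn about z gives the same grasp; the last joint's range is limited). The gripper opens to 88 mm and grips with 3 to 60 N. Pads are 18 mm wide; open, the fingers measure 123 mm over their backs; the gripper's body (75 mm by 187 mm) begins 45 mm behind the grasp point.
Start: joints at [-1.232, 0.689, -0.195, 1.565, 0.157, 0.902, -0.215], TCP at [0.188, 0.596, 0.257] pointing down, gripper open.
Joint ranges: [-3.01, 3.01], [-0.46, 2.08], [-1.47, 1.51], [0.13, 2.56], [-1, 4.14], [0.04, 2.09], [-2.66, 2.66]. Speed limits (rad/s): [2.57, 2.57, 3.14, 3.14, 3.14, 3.14, 3.14].

### API

Orientations are given as a unit quaternion [x, y, z, w].
In Python, from plant import r, eyes, nets gives the robot as it stands.
- The arm moves only by the shell command python3 -m pendant 'ROWS' [FORCE]. ROWS is JSON, a list of rows, each an object of numbers: "claw": the opening, from 0 (shut) to 1 (fully open); "dx", "dy", "dz": the shift along the world's x, y, z in mm; "twist": the turn about the world's z in rad. In form: [{"claw": .., "dx": .., "dy": .., "dz": .., "twist": ..}, ...]. A call has 1 to 8 rows; each row is the pose to reach, as a shift and turn from the pose commanded when the call began; what a row does not reach only later rows make up. A row lasts 1/10 s, in which the tool goes at most 50 mm and 8.59 degrees, less where a joint would pass 70% of its speed; a pose out of reach is approached as far as the arm can. A call with a gripper value outside its range is refused whole. The fingers move at their own pace and stop on an object; FORCE is the grip in N (left out, the last holds). Time passes only in rows, so rows that repeat a pose let the fingers close. It gives the time, the measured TCP pose, the force, the opening and the grip force at its end, in the units of the state.
- r.get_state(): the state, without advancing time (a new reading comes with each control period).
- eyes.snapshot(name): name is "side" or "top" or "wrist"; returns (picture, depth): 480x640x3 uint8, blue, green, red; 480x640 float32, m along the optical axis (not along the pixel's ray), 0 where there is no reading.
- eyes.camera_info(name): a dict with "K" (3x3 intrinsics, pixels), "world_to_cam" (4x4, takes a point from world to camera coordinates); the wrist camera has in their place "T_tool_cam" (4x4, takes a point from camera to tool coordinates, whose origin is the TCP and whose axes are the flange's). Camera axes: x right, y down, z forward; pixel columns grow to the right and rows downward; lengths in m; the calibration is good to about 2 mm. The wrist camera is an equidistant fisheye: a pixel r from the principal point sees the ray r / f radians off the axis. A picture is of the moment at which its call begins: read the wrist's pose just before it. camera_info takes no time and is no camera call.
- r.finish_job(): hands the job in; it is judged then, once.
Trained networks look in the newest picture that a camera, given by its name, has taken for a name from the list of things; names that differ only in an ending like _2 or _b are one class to them, and where a whole thing is asked for, a point or a joint stands for the part that bears it (a point fixed in the world has none). Each returns a list of dicts, best first, with "confidence" (0 to 1); they miss things now and then, are a little off and sometimes report something else, mostly with a low value. They report only what shows in the picture. A call takes as long as a camera call.
- nets.spot_in(camera, query): "box" ([left, top, width, height] as shares, 0 to 1, of the picture: columns of its width, rows of its height, round what is visible of it).
- nets.place_of(camera, query): "position" ([column, row] as shares, 0 to 1, of the picture: columns of its width, rows of its height: a listed point, or the origin of a listed thing).
The state is a dict: "clock": time; "q": joint angles; "qd": joint speeds; "joint_torque": joint torques, N m; "tool_pos": TCP position; "eef_rot": TCP orientation; "contact_force": force on the tool from outside, world axes, zero at the start; "moment": the same for the moment, N m; "opening": opening from 0.0 (shut) to 1.0 (fully open); "finger_force": force on a finger pad.
Only numpy, scipy, OpenCV 4.12 (cv2) and the standard library are available. Lean on these libraries where they do the work, as an engineer would, in place of code of your own. Each camera call takes 0.05 s, during which the arm holds its last target. There are 200 camera calls.

## Working session

There is one attempt and no reset: what is moved stays moved. The work goes in short steps, Python scripts to look and compute and a shell command to move; the robot and the scene stay as the last step left them, time stands still between calls to the robot, and variables do not carry over. Pictures are saved under pics/ and viewed, at most 10 in all, crops included, and the job is handed in when it is done.

```bash
mkdir -p pics; ls
cat > h.py <<'E'
from plant import r,eyes,nets
import numpy as np,cv2
def ray(cam,uv):
    i=eyes.camera_info(cam);K=np.array(i["K"]);T=np.linalg.inv(np.array(i["world_to_cam"]))
    d=T[:3,:3]@np.linalg.solve(K,[uv[0],uv[1],1]);return T[:3,3],d
def tri(uv1,uv2,c=("side","top")):
    (a,d),(b,e)=ray(c[0],uv1),ray(c[1],uv2)
    s=np.linalg.lstsq(np.c_[d,-e],b-a,rcond=None)[0]
    p,q=a+s[0]*d,b+s[1]*e
    return (p+q)/2,np.linalg.norm(p-q)
def proj(cam,P):
    i=eyes.camera_info(cam);W=np.array(i["world_to_cam"]);c=np.array(i["K"])@(W[:3,:3]@np.array(P)+W[:3,3]);return c[:2]/c[2]
E
python3 - <<'E'
from h import *
s=r.get_state();print({k:np.round(v,3).tolist() for k,v in s.items()})
for c in("side","top"):
    im,d=eyes.snapshot(c);cv2.imwrite(f"pics/{c}0.png",im);np.save(f"{c}0.npy",d)
uv={}
for n in["press","lever_pivot","lever_grip","catch_tab","catch_hinge","bush","spare","weight_big","weight_small","pan"]:
    for c in("side","top"):
        p=nets.place_of(c,n)
        uv[n,c]=np.array(p[0]["position"])*[640,480] if p else None
        print(n,c,[(np.round(np.array(k["position"])*[640,480],1).tolist(),round(k["confidence"],2)) for k in p[:2]])
    if uv[n,"side"] is not None and uv[n,"top"] is not None: print("   ",tri(uv[n,"side"],uv[n,"top"]))
E
```

```text
pics
{'clock': 0.0, 'q': [-1.232, 0.69, -0.195, 1.566, 0.157, 0.902, -0.215], 'qd': [0.001, 0.0, 0.0, -0.0, -0.0, -0.0, 0.001], 'joint_torque': [0.002, -52.758, -1.266, -15.342, -0.053, 0.006, 0.0], 'tool_pos': [0.187, 0.596, 0.257], 'eef_rot': [0.152, 0.988, -0.001, -0.0], 'contact_force': [0.348, -0.009, -0.624], 'moment': [0.016, 0.02, 0.018], 'finger_force': 0.0, 'opening': 0.999}
press side [([288.5, 354.8], 0.79)]
press top [([347.5, 296.6], 0.76)]
    (array([ 0.53377851, -0.00740367, -0.00531353]), np.float64(0.0044523438876062325))
lever_pivot side [([283.1, 234.5], 0.62), ([302.8, 329.7], 0.51)]
lever_pivot top [([318.9, 278.7], 0.85)]
    (array([0.54513706, 0.04030014, 0.20578315]), np.float64(0.0017084329055594054))
lever_grip side [([303.1, 328.9], 0.75)]
lever_grip top [([492.7, 264.2], 0.74)]
    (array([ 0.52194544, -0.19830451,  0.25571467]), np.float64(0.0003880117600628184))
catch_tab side [([277.7, 187.1], 0.59)]
catch_tab top [([281.6, 277.6], 0.58)]
    (array([0.54803069, 0.08993377, 0.25847536]), np.float64(0.0039080906912445585))
catch_hinge side [([281.3, 245.2], 0.61), ([406.2, 319.7], 0.25)]
catch_hinge top [([288.9, 285.9], 0.71)]
    (array([0.54870371, 0.08876517, 0.15103186]), np.float64(0.0025492961467991947))
bush side [([293.3, 342.2], 0.48)]
bush top []
spare side [([223.0, 365.2], 0.87), ([394.5, 393.1], 0.34)]
spare top [([359.8, 355.2], 0.62)]
    (array([ 0.42553943, -0.0122236 ,  0.00778272]), np.float64(0.006638859917015002))
weight_big side [([370.9, 364.8], 0.88), ([222.3, 365.9], 0.54)]
weight_big top [([372.4, 229.5], 0.64)]
    (array([ 0.65292656, -0.07368365,  0.00987637]), np.float64(0.007300884668049813))
weight_small side [([395.0, 397.2], 0.59)]
weight_small top []
pan side [([410.0, 323.4], 0.88)]
pan top [([324.9, 185.2], 0.89)]
    (array([ 7.56174733e-01,  2.51143479e-03, -4.19084378e-05]), np.float64(0.005903233592567799))
```

View pics/side0.png

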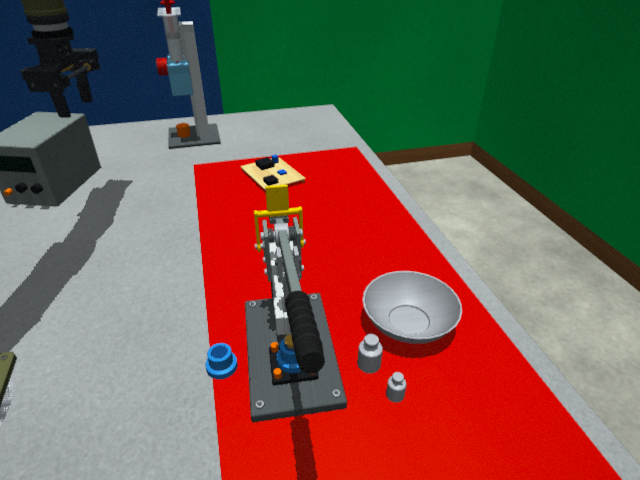

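View pics/top0.png

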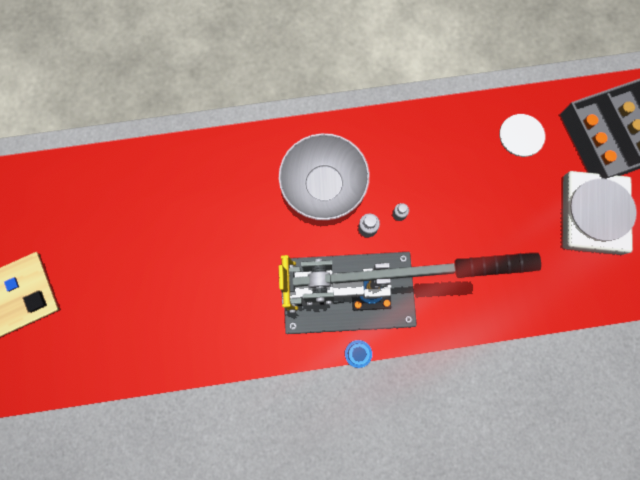

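Side view: yellow tab at (277,197), grip at (305,330). Top view: tab at (285,280), grip at (498,265). The network points agree with both pictures. Next I fit the press pose.

Run:
```python
from h import *
from scipy.optimize import least_squares
L={"press":(0,0,0),"piv":(50,0,205),"grip":(-194,0,259.6),"tab":(95,0,260),"hinge":(95,0,155)}
U={"press":((288.5,354.8),(347.5,296.6)),"piv":((283.1,234.5),(318.9,278.7)),"grip":((303.1,328.9),(492.7,264.2)),"tab":((277.7,187.1),(281.6,277.6)),"hinge":((281.3,245.2),(288.9,285.9))}
def W(p,l):
    c,s=np.cos(p[2]),np.sin(p[2]);l=np.array(l)/1000
    return np.array([p[0]+c*l[0]-s*l[1],p[1]+s*l[0]+c*l[1],l[2]])
f=lambda p:np.concatenate([proj(c,W(p,L[k]))-U[k][i] for k in L for i,c in enumerate(("side","top"))])
o=least_squares(f,[.535,0,1.47],loss="soft_l1",f_scale=2);print(o.x,f(o.x).round(1))
for k in L: print(k,W(o.x,L[k]).round(4))
np.save("press.npy",o.x)
# depth check on yellow tab & black grip
im=cv2.imread("pics/side0.png");hsv=cv2.cvtColor(im,cv2.COLOR_BGR2HSV)
for c in("side","top"):
    hsv=cv2.cvtColor(cv2.imread(f"pics/{c}0.png"),cv2.COLOR_BGR2HSV);m=cv2.inRange(hsv,(22,180,60),(32,255,255));d=np.load(c+"0.npy")
    v,u=np.nonzero((m>0)&(d>0));i=eyes.camera_info(c);T=np.linalg.inv(np.array(i["world_to_cam"]))
    C=np.linalg.solve(np.array(i["K"]),np.array([u,v,np.ones(len(u))]))*d[v,u];P=(T[:3,:3]@C).T+T[:3,3]
    P=P[(P[:,2]>.235)&(P[:,2]<.3)&(abs(P[:,1]-.09)<.06)];print(c,len(P),P.min(0).round(3),P.mean(0).round(3),P.max(0).round(3))
```

```text
[ 0.53890407 -0.00742524  1.47839199] [ 1.6 -2.4 -0.4 -4.2 -1.9 -0.1 -1.3  0.8 -0.3 -1.   2.7  0.1 -1.2  0.3
  1.9 -1.6 -1.3 -1.2  0.8 -0.6]
press [ 0.5389 -0.0074  0.    ]
piv [0.5435 0.0424 0.205 ]
grip [ 0.521  -0.2006  0.2596]
tab [0.5477 0.0872 0.26  ]
hinge [0.5477 0.0872 0.155 ]
side 345 [0.532 0.086 0.235] [0.548 0.09  0.249] [0.564 0.096 0.262]
top 150 [0.531 0.086 0.235] [0.547 0.09  0.253] [0.564 0.095 0.261]
```

```bash
python3 -m pendant '[{"claw":0,"dz":50,"twist":-0.15},{"claw":0,"dz":100,"dx":10,"dy":-30,"twist":-0.3},{"claw":0,"dz":100,"dx":40,"dy":-70,"twist":-0.45},{"claw":0,"dz":100,"dx":70,"dy":-110,"twist":-0.6},{"claw":0,"dz":100,"dx":100,"dy":-150,"twist":-0.75},{"claw":0,"dz":100,"dx":130,"dy":-190,"twist":-0.9},{"claw":0,"dz":100,"dx":160,"dy":-230,"twist":-1.05},{"claw":0,"dz":100,"dx":190,"dy":-270,"twist":-1.2}]' 40
```

```text
validation failed for argument at $[0]...
```

```bash
python3 -m pendant '[{"claw":0,"dx":0,"dy":0,"dz":50,"twist":-0.15},{"claw":0,"dx":10,"dy":-30,"dz":100,"twist":-0.3},{"claw":0,"dx":40,"dy":-70,"dz":100,"twist":-0.45},{"claw":0,"dx":70,"dy":-110,"dz":100,"twist":-0.6},{"claw":0,"dx":100,"dy":-150,"dz":100,"twist":-0.75},{"claw":0,"dx":130,"dy":-190,"dz":100,"twist":-0.9},{"claw":0,"dx":160,"dy":-230,"dz":100,"twist":-1.05},{"claw":0,"dx":190,"dy":-270,"dz":100,"twist":-1.2}]' 40
```

```text
clock: 1.9
tool_pos: [0.3753, 0.3287, 0.3578]
eef_rot: [0.686, 0.728, 0.0, -0.0]
contact_force: [0.8, 0.1, 0.1]
opening: 0.298
finger_force: 0.0
```

```bash
python3 -m pendant '[{"claw":0,"dx":26,"dy":-42,"dz":0,"twist":-0.1},{"claw":0,"dx":52,"dy":-84,"dz":0,"twist":-0.16},{"claw":0,"dx":78,"dy":-126,"dz":0,"twist":-0.16},{"claw":0,"dx":104,"dy":-168,"dz":0,"twist":-0.16},{"claw":0,"dx":130,"dy":-210,"dz":0,"twist":-0.16},{"claw":0,"dx":156,"dy":-252,"dz":0,"twist":-0.16},{"claw":0,"dx":170,"dy":-280,"dz":0,"twist":-0.16},{"claw":0,"dx":170,"dy":-280,"dz":0,"twist":-0.16}]'
```

```text
clock: 2.7
tool_pos: [0.5461, 0.0443, 0.3576]
eef_rot: [0.743, 0.67, -0.0, 0.002]
contact_force: [-0.3, 0.6, 0.8]
opening: 0.001
finger_force: 0.0
```

```bash
python3 -m pendant '[{"claw":0,"dx":0,"dy":0,"dz":-40,"twist":0},{"claw":0,"dx":0,"dy":0,"dz":-75,"twist":0},{"claw":0,"dx":0,"dy":0,"dz":-98,"twist":0},{"claw":0,"dx":0,"dy":0,"dz":-98,"twist":0},{"claw":0,"dx":2,"dy":20,"dz":-98,"twist":0},{"claw":0,"dx":3,"dy":35,"dz":-98,"twist":0},{"claw":0,"dx":4,"dy":45,"dz":-98,"twist":0}]'
python3 - <<'E'
from h import *
im,d=eyes.snapshot("side");cv2.imwrite("pics/side1.png",im[100:340,120:440].repeat(2,0).repeat(2,1))
E
```

```text
clock: 3.4
tool_pos: [0.5489, 0.0979, 0.2606]
eef_rot: [0.739, 0.674, 0.001, 0.0]
contact_force: [0.5, 0.5, -0.8]
opening: 0.006
finger_force: 0.0
```

View pics/side1.png

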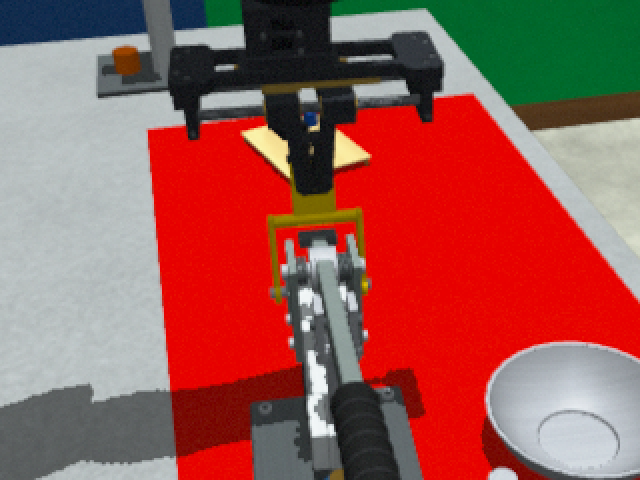

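The fingertips (crop 313,190) are in front of the tab and pushing it centrally, so I push on.

```bash
python3 -m pendant '[{"claw":0,"dx":2,"dy":20,"dz":0,"twist":0},{"claw":0,"dx":4,"dy":40,"dz":-5,"twist":0},{"claw":0,"dx":6,"dy":60,"dz":-12,"twist":0},{"claw":0,"dx":7,"dy":75,"dz":-20,"twist":0},{"claw":0,"dx":8,"dy":90,"dz":-25,"twist":0},{"claw":0,"dx":8,"dy":90,"dz":-25,"twist":0},{"claw":0,"dx":8,"dy":60,"dz":30,"twist":0},{"claw":0,"dx":8,"dy":40,"dz":80,"twist":0}]'
python3 - <<'E'
from h import *
im,d=eyes.snapshot("side");cv2.imwrite("pics/side2.png",im[100:340,120:440].repeat(2,0).repeat(2,1))
E
```

```text
clock: 4.25
tool_pos: [0.5555, 0.1399, 0.3243]
eef_rot: [0.74, 0.673, -0.002, -0.0]
contact_force: [1.1, 0.4, 0.2]
opening: 0.003
finger_force: 0.0
```

View pics/side2.png

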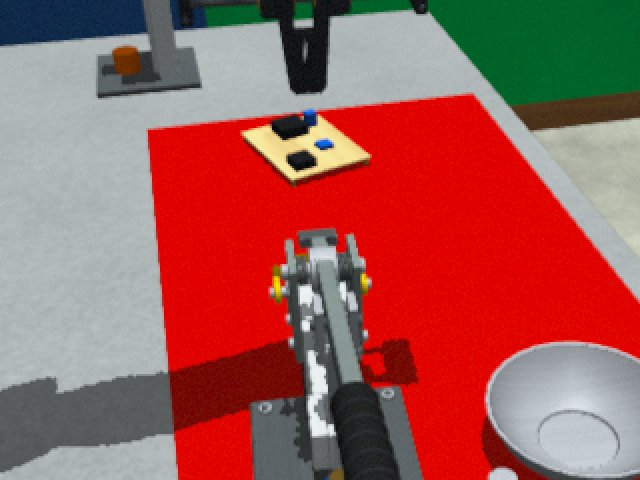

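The catch has dropped back: the stirrup is gone from above the tail pad (crop 318,238) and only the hinge bosses show. On to the grip.

```bash
python3 -m pendant '[{"claw":1,"dx":-4,"dy":-45,"dz":20,"twist":0},{"claw":1,"dx":-9,"dy":-90,"dz":36,"twist":0},{"claw":1,"dx":-14,"dy":-137,"dz":36,"twist":0},{"claw":1,"dx":-18,"dy":-184,"dz":36,"twist":0},{"claw":1,"dx":-23,"dy":-231,"dz":36,"twist":0},{"claw":1,"dx":-28,"dy":-278,"dz":36,"twist":0},{"claw":1,"dx":-34,"dy":-325,"dz":36,"twist":0},{"claw":1,"dx":-34,"dy":-343,"dz":36,"twist":0}]'
python3 -m pendant '[{"claw":1,"dx":0,"dy":0,"dz":0,"twist":0}]'
python3 - <<'E'
from h import *
s=r.get_state();print(s["tool_pos"],s["opening"])
ims=[]
for c in("side","top"):
    im,d=eyes.snapshot(c);ims.append(im)
    for n in("lever_grip","catch_tab"): print(c,n,[(np.round(np.array(k["position"])*[640,480],1).tolist(),round(k["confidence"],2)) for k in nets.place_of(c,n)[:2]])
cv2.imwrite("pics/both3.png",np.hstack([ims[0][120:440,150:500],ims[1][100:420,230:580]]))
E
```

```text
clock: 5.1
tool_pos: [0.5196, -0.2085, 0.3609]
eef_rot: [0.743, 0.67, -0.002, 0.001]
contact_force: [-0.3, 0.5, 0.4]
opening: 0.707
finger_force: 0.0
clock: 5.2
tool_pos: [0.5208, -0.2062, 0.3607]
eef_rot: [0.742, 0.67, -0.001, 0.001]
contact_force: [-0.5, -0.1, -0.3]
opening: 0.799
finger_force: 0.0
[ 0.52078979 -0.20619637  0.36066052] 0.7989397717895786
side lever_grip [([300.7, 329.9], 0.69), ([279.8, 235.5], 0.17)]
side catch_tab []
top lever_grip []
top catch_tab [([235.3, 293.1], 0.94)]
```

View pics/both3.png

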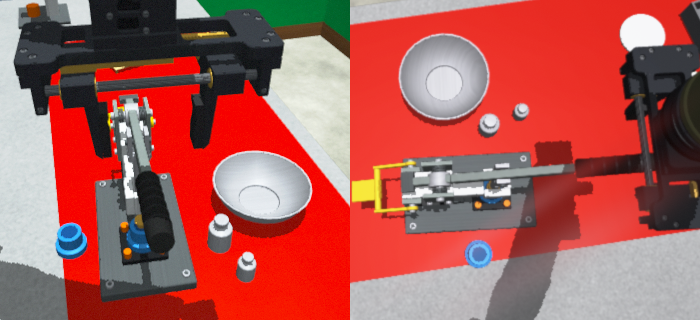

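Right panel: the catch lies flat behind the press at (365,190). The gripper straddles the grip line, so I descend and close.

```bash
python3 -m pendant '[{"claw":1,"dx":0,"dy":2,"dz":-35,"twist":0},{"claw":1,"dx":0,"dy":4,"dz":-70,"twist":0},{"claw":1,"dx":0,"dy":5,"dz":-100,"twist":0},{"claw":0,"dx":0,"dy":5,"dz":-100,"twist":0},{"claw":0,"dx":0,"dy":5,"dz":-100,"twist":0},{"claw":0,"dx":0,"dy":5,"dz":-100,"twist":0},{"claw":0,"dx":0,"dy":5,"dz":-100,"twist":0},{"claw":0,"dx":0,"dy":5,"dz":-100,"twist":0}]' 50
python3 -m pendant '[{"claw":0,"dx":0,"dy":0,"dz":0,"twist":0},{"claw":0,"dx":0,"dy":0,"dz":0,"twist":0},{"claw":0,"dx":0,"dy":0,"dz":0,"twist":0}]'
```

```text
clock: 6.3
tool_pos: [0.5231, -0.1965, 0.2615]
eef_rot: [0.74, 0.673, 0.001, 0.001]
contact_force: [-0.0, -0.6, -0.8]
opening: 0.571
finger_force: 0.0
clock: 6.6
tool_pos: [0.5224, -0.1962, 0.2605]
eef_rot: [0.74, 0.673, 0.0, 0.0]
contact_force: [-2.6, 0.3, 1.1]
opening: 0.294
finger_force: 2.3
```

```bash
python3 -m pendant '[{"claw":0,"dx":0,"dy":0,"dz":0,"twist":0},{"claw":0,"dx":0,"dy":-1,"dz":-8,"twist":0},{"claw":0,"dx":0,"dy":-2,"dz":-16,"twist":0},{"claw":0,"dx":0,"dy":-3,"dz":-25,"twist":0},{"claw":0,"dx":0,"dy":-4,"dz":-34,"twist":0},{"claw":0,"dx":-1,"dy":-5,"dz":-43,"twist":0},{"claw":0,"dx":-1,"dy":-6,"dz":-52,"twist":0},{"claw":0,"dx":-1,"dy":-6,"dz":-60,"twist":0}]'
python3 -m pendant '[{"claw":0,"dx":0,"dy":0,"dz":-4,"twist":0},{"claw":0,"dx":0,"dy":0,"dz":-8,"twist":0},{"claw":0,"dx":0,"dy":1,"dz":-12,"twist":0},{"claw":0,"dx":0,"dy":1,"dz":-16,"twist":0},{"claw":0,"dx":0,"dy":1,"dz":-20,"twist":0},{"claw":0,"dx":0,"dy":1,"dz":-20,"twist":0}]'
```

```text
clock: 7.4
tool_pos: [0.5217, -0.2022, 0.201]
eef_rot: [0.74, 0.673, 0.001, 0.0]
contact_force: [-3.7, 2.1, 16.2]
opening: 0.278
finger_force: 50.2
clock: 8.0
tool_pos: [0.5217, -0.2011, 0.1818]
eef_rot: [0.74, 0.673, 0.001, 0.0]
contact_force: [-3.9, 2.1, 15.5]
opening: 0.278
finger_force: 50.0
```

```bash
for i in 1; do python3 -m pendant '[{"claw":0,"dx":0,"dy":0,"dz":-2,"twist":0},{"claw":0,"dx":0,"dy":0,"dz":-4,"twist":0},{"claw":0,"dx":0,"dy":0,"dz":-4,"twist":0}]'; done
python3 -m pendant '[{"claw":0,"dx":0,"dy":0,"dz":-2,"twist":0},{"claw":0,"dx":0,"dy":0,"dz":-2,"twist":0}]'
```

```text
clock: 8.3
tool_pos: [0.5218, -0.2007, 0.1782]
eef_rot: [0.74, 0.673, 0.001, 0.0]
contact_force: [-5.3, 2.6, 17.4]
opening: 0.28
finger_force: 50.0
clock: 8.5
tool_pos: [0.5218, -0.2006, 0.177]
eef_rot: [0.74, 0.673, 0.001, 0.0]
contact_force: [-5.3, 3.7, 25.1]
opening: 0.275
finger_force: 49.9
```

Force is rising from 17 N to 25 N, so the lever is going hard. I add a little more and check.

```bash
python3 -m pendant '[{"claw":0,"dx":0,"dy":0,"dz":-2,"twist":0},{"claw":0,"dx":0,"dy":0,"dz":-2,"twist":0},{"claw":0,"dx":0,"dy":0,"dz":-2,"twist":0}]'
python3 - <<'E'
from h import *
ims=[]
for c in("side","top"):
    im,d=eyes.snapshot(c);ims.append(im)
cv2.imwrite("pics/both4.png",np.hstack([ims[0][120:440,150:500],ims[1][100:420,230:580]]))
s=r.get_state();print(s["tool_pos"],s["contact_force"],s["finger_force"])
for n in("lever_grip","bush","ram"): print(n,[(np.round(np.array(k["position"])*[640,480],1).tolist(),round(k["confidence"],2)) for k in nets.place_of("side",n)[:2]])
p=np.load("press.npy")
W=lambda x,z:[p[0]+np.cos(p[2])*x,p[1]+np.sin(p[2])*x,z]
for z in(.054,.064):print("bush expected",z,proj("side",W(-.04,z)))
print("grip home",proj("side",W(-.198,.175)))
E
```

```text
clock: 8.8
tool_pos: [0.5218, -0.2005, 0.176]
eef_rot: [0.74, 0.673, 0.001, 0.0]
contact_force: [-7.8, 4.6, 32.6]
opening: 0.277
finger_force: 49.9
[ 0.5218367  -0.20054626  0.17605979] [-7.34690243  3.84803183 31.7876791 ] 49.90088605782148
lever_grip [([305.0, 385.0], 0.61)]
bush [([288.8, 352.0], 0.55)]
ram []
bush expected 0.054 [291.7881404  348.90447768]
bush expected 0.064 [291.55912901 344.45101519]
grip home [304.90265412 384.88795161]
```

View pics/both4.png

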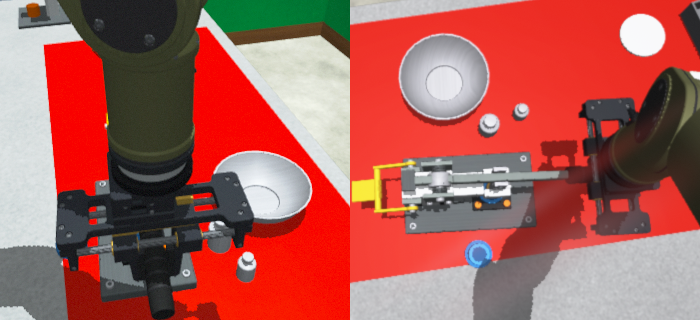

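The catch is still back at (365,190), and the weights, pan and spare are in place. The grip is at its home pixel (305,385), having travelled 84 mm. The lever is hard at a steady 32 N, so I hand in.

```bash
python3 -m pendant '[{"claw":0,"dx":0,"dy":0,"dz":0,"twist":0},{"claw":0,"dx":0,"dy":0,"dz":0,"twist":0},{"claw":0,"dx":0,"dy":0,"dz":0,"twist":0}]' && python3 -c "
from plant import r
print(r.finish_job())"
```

```text
clock: 9.35
tool_pos: [0.5218, -0.2005, 0.176]
eef_rot: [0.739, 0.673, 0.001, 0.0]
contact_force: [-7.6, 5.3, 32.7]
opening: 0.277
finger_force: 49.9
the job is handed in; nothing more can be done
None
```

I flipped the catch right back, pulled the lever down until it went hard (84 mm at the grip, about 0.34 rad) and handed in at 9.35 s with the grip held at about 33 N; the bush's depth was not measured directly, and the hand-in returned no verdict.

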